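# Open the bead jar in the dollhouse corner

### The job

Open the bead jar for the children: unscrew its wooden cap, grip after grip, until the thread lets go, and lift it clear without forcing it. Then set the cap down gently on the clear part of the toy desk, open side down and wholly on the desk top, and let go, leaving the lamp, chair, bowl and safe as they stand.

Things in the scene. Friction and masses are not known exactly. Their poses are not given: they have to be found in the camera images.
- jar: Clear plastic jar, 90 mm across, on a rubber foot 104 mm across, fixed to the table (it does not turn or slide), with a white threaded neck and wooden beads inside. Origin at the centre of its underside on the table, z up. Shoulder 62 mm above the table.
- jar_mouth (a point): Centre of the top of the jar's neck, 94.5 mm above the table. Right-handed thread, pitch 10 mm: turned counter-clockwise seen from above the cap climbs 10 mm a turn. It lets go after about 1.5 turns (9.5 rad) from closed, 15 mm up; until then a pull cannot free it. It turns easily, stays where left, and has about 2 mm of play up and down, 1 to 2 mm sideways.
- cap: Loose turned-wood screw cap, about 0.12 kg, closed on the jar at the start. Hollow skirt 68 mm across, 36 mm high, open below; above it a round grip knob; 71 mm high in all. Origin on its axis in the open underside, z up. Closed, the origin is 64.5 mm above the table; it must rise above the neck's top before the cap can move sideways.
- cap_knob (a point): Middle of the cap's grip knob, on its axis, 54 mm above the cap's origin. The knob is plain round, 48 mm across and 35 mm high, its top 17 mm above this point, and can be gripped at any yaw; a thin dark line on its top runs out along the cap's +x, so it shows how far the cap has turned.
- desk: White wooden toy desk, fixed to the table, top 130 mm (its x) by 210 mm (its y), upper face 70 mm above the table; origin at the centre of its underside on the table, z up. The lamp stands near the end on its +y side; the rest of the top is clear. Cap standing on it: cap origin 70 mm above the table.
- lamp: Loose silver aluminium toy lamp, foot 44 mm across, 78 mm high, upright on the desk; origin at the centre of its underside. Leave it alone.
- chair: Loose orange plastic toy office chair, 60 by 60 mm, 100 mm high, origin at the centre of its underside. Leave it alone.
- bowl: Loose blue ceramic bowl, 100 mm across, 45 mm high, origin at the centre of its underside. Leave it alone.
- safe: Black plastic toy safe, 120 mm wide, 112 mm high, about 130 mm deep with its door knob, fixed to the table, origin at the centre of its underside. Leave it alone.
Not all that is in view belongs to the job. Of the things like the desk, leave any that is red or turquoise; of the rest the larger one is meant.

How it is judged:
By the outcome, as a careful person would: the job done as asked, in the order asked, and still so for the second after the job is handed in, with the robot touching nothing.
It also fails if it takes over 72 s, if anything falls off the work surface, if the arm or the gripper's body presses on something with over 40 N, if the wrist force passes 120 N, or if a joint passes its speed limit or range.

### The arm

A 6-joint arm with a two-finger parallel gripper is mounted at the origin on the work surface. World frame = base frame: x ahead of the robot, y to its left, z up, the work surface at z = 0. Lengths are in m, angles in degrees, forces in N, time in s.
With the tool pointing down it reaches from about 0.35 to 0.95 m from the base axis. Payload 17.4 kg.
Tool frame: the origin (TCP) lies at the very end of the fingers, on their centre line; the grasp point (between the pads) lies r.grip_point_offset behind it (r.grip_point_offset is the distance from the TCP to the grasp point, in m); y points along the fingers, z is the direction in which the jaws open and shut, and the axes are right-handed (so a half turn about y gives the same grasp; the last joint's range is limited). The gripper opens to 93 mm and grips with 3 to 60 N. Pads are 15 mm wide; open, the fingers measure 128 mm over their backs; the gripper's body (75 mm by 188 mm) begins 65 mm behind the grasp point.
Start: joints at [-67.712, 6.646, 82.598, -0, 90.757, -2.166], TCP at [0.279, -0.614, 0.219] pointing down, gripper open.
Joint ranges: [-162.19, 162.19], [-47.58, 125.68], [4.15, 143.07], [-65.23, 245.23], [0.69, 171.88], [-170.13, 170.13]. Speed limits (degrees/s): [108.29, 108.29, 127.2, 180, 180, 180].

### API

Orientations are given as a 3x3 rotation matrix whose columns are the frame's x, y, z axes.
In Python, from workcell import r gives the robot as it stands. Calls block until the motion is done:
- r.move_ptp(position, orientation): joint-space move of the TCP to a pose.
- r.move_linear(position, ori=None, velocity=0.15, threshold=None): straight line of the TCP; ori=None keeps the orientation; velocity is the mean speed in m/s. With threshold (N) it stops when the force on the tool has changed by that much, and returns True; else False.
- r.goto_joints(angles): joint-space move.
- r.release() and r.grab(strength=None): open the fingers fully, or close them until they stop; strength is the grip in N (None keeps the last).
- r.hold(seconds).
- r.ik(position, orientation): joint angles nearest the present ones, or None.
- r.get_state(): the state.
- r.grab_frame(name): name is "scene" or "top"; returns the picture (384x512x3 uint8, blue, green, red); there is no depth.
- r.get_calibration(name): a dict with "camera_matrix" (3x3 intrinsics, pixels), "D" ([k1, k2, p1, p2, k3] as OpenCV has them; the pictures are not rectified), "rvec" (rotation vector, rad) and "tvec" (3), from world to camera coordinates, as OpenCV has them. Camera axes: x right, y down, z forward; pixel columns grow to the right and rows downward; lengths in m; the calibration is good to about 2 mm. A picture is of the moment at which its call begins. get_calibration takes no time and is no camera call.
A pose or a line that the arm cannot do raises r.Unreachable and nothing moves.
- r.close_job(): hands the job in, once; it reports no verdict.
The state is a dict: "time_s": time; "joint_positions": joint angles; "joint_vel": joint speeds; "joint_efforts": joint torques, N m; "eef_pos": TCP position; "orientation": TCP orientation; "wrist_force": force on the tool from outside, world axes, zero at the start; "ft_torque": the same for the moment, N m; "gripper_width": opening from 0.0 (shut) to 1.0 (fully open).
Only numpy, scipy, OpenCV 4.12 (cv2) and the standard library are available. Lean on these libraries where they do the work, as an engineer would, in place of code of your own. Each camera call takes 0.05 s, during which the arm holds its last target. There are 200 camera calls.

## Working session

There is one attempt and no reset: what is moved stays moved. The work goes in short steps, each a Python script; the robot and the scene stay as the last script left them, time stands still between calls to the robot, and variables do not carry over. Pictures are saved under pics/ and viewed, about 8 in all and at most 12, crops included, and the job is handed in when it is done.

```bash
mkdir -p pics; ls
python3 - <<'E'
from workcell import r
import cv2
for n in("scene","top"):
    cv2.imwrite(f"pics/{n}0.png",r.grab_frame(n)); c=r.get_calibration(n); print(n,c)
s=r.get_state();print(s["time_s"],s["orientation"],r.grip_point_offset,s["eef_pos"])
E
```

```text
pics
scene {'camera_matrix': array([[391.7544052 ,   0.        , 255.90898926],
       [  0.        , 391.7544052 , 196.47411529],
       [  0.        ,   0.        ,   1.        ]]), 'D': array([0.02637995, 0.        , 0.        , 0.        , 0.        ]), 'rvec': array([ 1.58325537,  1.87999635, -0.88259947]), 'tvec': array([ 0.13608834, -0.27045886,  1.46915726])}
top {'camera_matrix': array([[468.93942294,   0.        , 249.73430768],
       [  0.        , 468.93942294, 187.5421816 ],
       [  0.        ,   0.        ,   1.        ]]), 'D': array([-0.16870777,  0.        ,  0.        ,  0.        ,  0.        ]), 'rvec': array([ 2.1448679 , -2.14877221,  0.11601075]), 'tvec': array([-0.03503581,  0.51609283,  1.47833846])}
0.1 [[-9.10279028e-01 -3.86493944e-04  4.13995098e-01]
 [-4.13995277e-01  9.41947741e-04 -9.10278542e-01]
 [-3.81446036e-05 -9.99999482e-01 -1.01744194e-03]] 0.0188 [ 0.27934188 -0.61428001  0.21799545]
```

View pics/scene0.png

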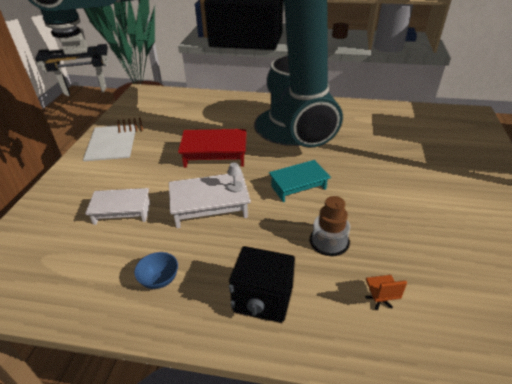

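View pics/top0.png

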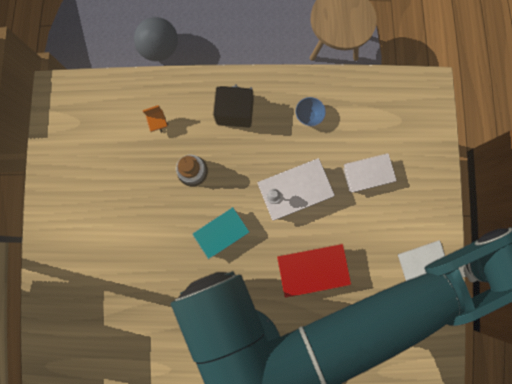

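Desk-like things in the top view: white with the lamp (296,190), small white (370,173), red (314,270) and turquoise (221,233). The larger white one with the lamp fits. I'll confirm it in an enlarged crop, which I'll also use to measure.

Run:
```python
import cv2
a=cv2.imread("pics/top0.png")[90:260,165:405]; cv2.imwrite("pics/c1.png",cv2.resize(a,None,fx=3.3,fy=3.3,interpolation=cv2.INTER_CUBIC))
a=cv2.imread("pics/scene0.png")[150:260,160:370]; cv2.imwrite("pics/c2.png",cv2.resize(a,None,fx=3.8,fy=3.8,interpolation=cv2.INTER_CUBIC))
```

```text
(no output)
```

View pics/c1.png

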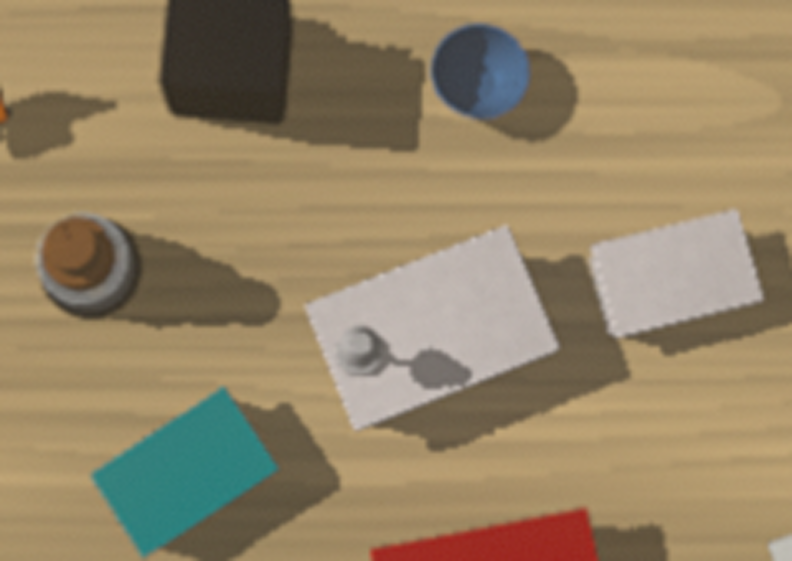

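View pics/c2.png

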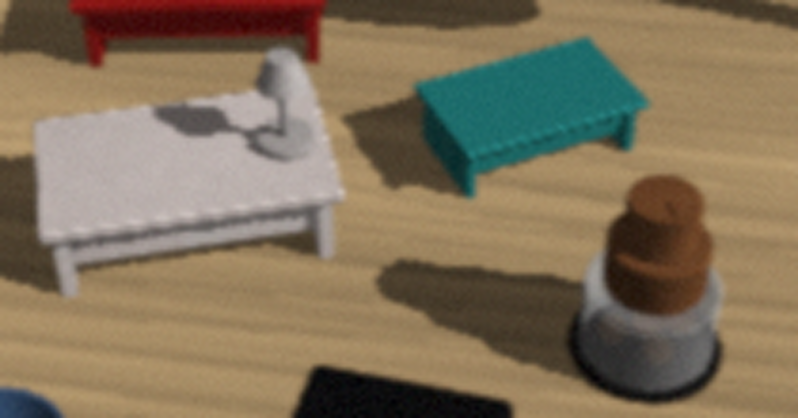

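```bash
cat > h.py <<'E'
import numpy as np, cv2
from scipy.optimize import minimize
from workcell import r
C={n:r.get_calibration(n) for n in("scene","top")}
def proj(n,P):
    c=C[n]; return cv2.projectPoints(np.float64(P).reshape(-1,1,3),c["rvec"],c["tvec"],c["camera_matrix"],c["D"])[0][:,0]
def at_z(n,uv,z):
    c=C[n]; q=cv2.undistortPoints(np.float64(uv).reshape(-1,1,2),c["camera_matrix"],c["D"])[:,0]
    R=cv2.Rodrigues(c["rvec"])[0]; o=-R.T@c["tvec"]; d=np.c_[q,np.ones(len(q))]@R
    return o+d*((z-o[2])/d[:,2])[:,None]
T=np.linspace(0,2*np.pi,48)
def sil(n,x,y,z0):   # silhouette of the cap, 4x oversampled
    m=np.zeros((384*4,512*4),np.uint8)
    for a,b,rad in((0,.036,.034),(.036,.071,.024)):
        P=[[x+rad*np.cos(t),y+rad*np.sin(t),z0+z] for z in(a,b) for t in T]
        cv2.fillConvexPoly(m,cv2.convexHull(np.int32(np.round(proj(n,P)*4+1.5))),255)
    return cv2.resize(m,(512,384),interpolation=cv2.INTER_AREA)/255.
def brown(n,img,xy,z0):
    h=cv2.cvtColor(img,cv2.COLOR_BGR2HSV); m=((h[...,0]<16)&(h[...,1]>125)&(h[...,2]>30)).astype(float)
    u=proj(n,[[*xy,z0+.035]])[0].astype(int); w=np.zeros_like(m); w[u[1]-28:u[1]+28,u[0]-28:u[0]+28]=1
    return m*w
def find_cap(xy,z0,imgs):
    ms={n:brown(n,i,xy,z0) for n,i in imgs.items()}
    out={}
    for k in [*[(n,) for n in ms],tuple(ms)]:
        f=lambda p:sum(np.abs(sil(n,*p,z0)-ms[n]).sum() for n in k)
        s=minimize(f,xy,method="Nelder-Mead",options=dict(initial_simplex=np.array(xy)+[[-.01,-.01],[.012,0],[0,.012]],xatol=2e-4))
        out[k]=(s.x.round(4),round(s.fun,1),[ms[n].sum() for n in k])
    return out
E
python3 - <<'E'
from h import *
im={n:cv2.imread(f"pics/{n}0.png") for n in C}
f=lambda P,s,o:(np.float64(P)+.5)/s-.5+o
k=at_z("top",f([[77,244]],3.3,[165,90]),.1355)[0]; print("knob top",k, at_z("scene",f([[666,200]],3.8,[160,150]),.1355)[0])
print("foot top-cam",at_z("top",f([[88,265]],3.3,[165,90]),.01)[0])
print(find_cap(k[:2],.0645,im))
d=at_z("top",f([[305,304],[508,227],[558,348],[356,430]],3.3,[165,90]),.07); print(d.round(4),d.mean(0),[np.linalg.norm(d[i]-d[i-1]).round(4) for i in range(4)])
d2=at_z("scene",f([[37,122],[37,240],[343,195],[305,88]],3.8,[160,150]),.07);print(d2.round(4),d2.mean(0))
print("lamp foot",at_z("scene",f([[283,138]],3.8,[160,150]),.075),at_z("top",f([[364,352]],3.3,[165,90]),.075))
E
```

```text
knob top [0.57679742 0.14965148 0.1355    ] [0.57752184 0.15847971 0.1355    ]
foot top-cam [0.57805995 0.15742682 0.01      ]
{('scene',): (array([0.5711, 0.1589]), np.float64(108.8), [np.float64(782.0)]), ('top',): (array([0.5798, 0.1592]), np.float64(177.1), [np.float64(243.0)]), ('scene', 'top'): (array([0.5737, 0.1582]), np.float64(290.1), [np.float64(782.0), np.float64(243.0)])}
[[ 0.5295 -0.0598  0.07  ]
 [ 0.6036 -0.2551  0.07  ]
 [ 0.4865 -0.3006  0.07  ]
 [ 0.4093 -0.1076  0.07  ]] [ 0.50719844 -0.1807922   0.07      ] [np.float64(0.1294), np.float64(0.2089), np.float64(0.1256), np.float64(0.2078)]
[[ 0.4868 -0.2965  0.07  ]
 [ 0.6095 -0.2523  0.07  ]
 [ 0.5315 -0.057   0.07  ]
 [ 0.415  -0.1089  0.07  ]] [ 0.51071941 -0.17868516  0.07      ]
lamp foot [[ 0.48254065 -0.11052372  0.075     ]] [[ 0.48274096 -0.11550586  0.075     ]]
```

Run:
```python
from h import *
f=lambda P,s,o:tuple(((np.float64(P)+.5)/s-.5+o).round().astype(int)[::-1])
t=cv2.imread("pics/top0.png");s=cv2.imread("pics/scene0.png")
H=lambda i:cv2.cvtColor(i,cv2.COLOR_BGR2HSV)
for P in([60,250],[75,260],[100,265],[108,240],[70,220],[20,250],[120,280],[45,230],[180,270]): print(P,H(t)[f(P,3.3,[165,90])])
print()
for P in([666,195],[650,230],[640,290],[700,280],[640,330],[740,200],[480,280]): print(P,H(s)[f(P,3.8,[160,150])])
out=[]
for n,i,x,z in(("top",t,(.578,.157),.0645),("scene",s,(.578,.157),.0645)):
    u=proj(n,[[*x,.1]])[0].astype(int); o=u-30; a=cv2.resize(i[o[1]:o[1]+60,o[0]:o[0]+60],None,fx=6.5,fy=6.5,interpolation=cv2.INTER_CUBIC)
    for zz,rad in((.0645,.034),(.1005,.034),(.1005,.024),(.1355,.024),(.0,.052)):
        P=[[x[0]+rad*np.cos(q),x[1]+rad*np.sin(q),zz] for q in T]
        cv2.polylines(a,[np.int32((proj(n,P)-o+.5)*6.5)],True,(0,255,0),1)
    out.append(a)
cv2.imwrite("pics/ov.png",np.hstack(out))
```

```text
[60, 250] [ 15 148 126]
[75, 260] [ 15 145 125]
[100, 265] [ 15 114  83]
[108, 240] [13 93 88]
[70, 220] [ 15 114 127]
[20, 250] [ 19  99 167]
[120, 280] [ 21  15 123]
[45, 230] [ 19  90 158]
[180, 270] [ 19  92 100]

[666, 195] [ 13 161 103]
[650, 230] [ 14 153  50]
[640, 290] [ 10 170  36]
[700, 280] [ 13 159  98]
[640, 330] [  9  31 107]
[740, 200] [ 17 102 167]
[480, 280] [ 17 103  69]
```

View pics/ov.png

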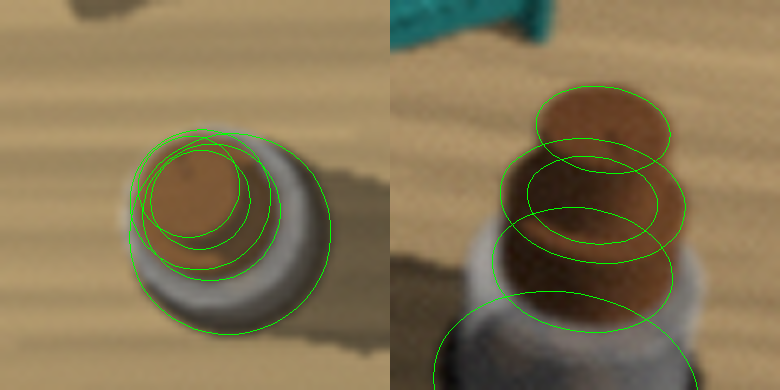

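```bash
sed -i 's/h\[...,0\]<16)&(h\[...,1\]>125)/h[...,0]<17)\&(cv2.GaussianBlur(h,(3,3),0)[...,1]>108)/' h.py
sed -i 's/    return m\*w/    k,l,st,_=cv2.connectedComponentsWithStats((m*w).astype(np.uint8)); return (l==1+st[1:,4].argmax()).astype(float)/' h.py
python3 - <<'E'
from h import *
im={n:cv2.imread(f"pics/{n}0.png") for n in C}
print(find_cap((.578,.157),.0645,im))
x=find_cap((.578,.157),.0645,im)[("scene","top")][0]
out=[]
for n,i in im.items():
    u=proj(n,[[*x,.1]])[0].astype(int); o=u-30; cut=lambda q:cv2.resize(q[o[1]:o[1]+60,o[0]:o[0]+60],None,fx=6.5,fy=6.5,interpolation=cv2.INTER_CUBIC)
    a=cut(i); b=cut(brown(n,i,x,.0645).astype(np.float32))>.5
    cs,_=cv2.findContours(b.astype(np.uint8),0,1); cv2.drawContours(a,cs,-1,(255,0,0),1)
    cs,_=cv2.findContours((cut(sil(n,*x,.0645).astype(np.float32))>.5).astype(np.uint8),0,1); cv2.drawContours(a,cs,-1,(0,255,0),1)
    P=[[x[0]+.052*np.cos(q),x[1]+.052*np.sin(q),0] for q in T]; cv2.polylines(a,[np.int32((proj(n,P)-o+.5)*6.5)],True,(0,255,255),1)
    out.append(a)
cv2.imwrite("pics/ov2.png",np.hstack(out))
E
```

```text
{('scene',): (array([0.573 , 0.1592]), np.float64(71.2), [np.float64(835.0)]), ('top',): (array([0.5805, 0.1592]), np.float64(100.2), [np.float64(320.0)]), ('scene', 'top'): (array([0.5739, 0.1587]), np.float64(176.4), [np.float64(835.0), np.float64(320.0)])}
```

View pics/ov2.png

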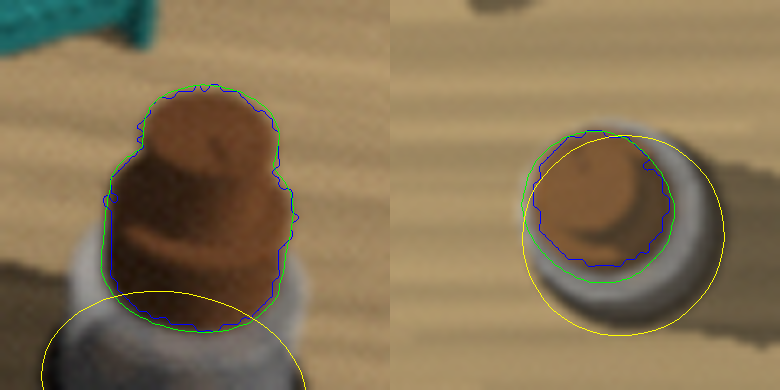

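Run:
```python
from h import *
g=lambda P,s,o:(np.float64(P)-o+.5)*s-.5
for x in(.573,.577,.581):
  for y in (.155,.159):
    P=[[x+.052*np.cos(q),y+.052*np.sin(q),0] for q in T]
    a=g(proj("scene",P),3.8,[160,150]); b=g(proj("top",P),3.3,[165,90])
    K=g(proj("scene",[[x+.024*np.cos(q),y+.024*np.sin(q),.1355] for q in T]),3.8,[160,150])
    print(x,y,"scene foot L,R,bottom",a[:,0].min().round(),a[:,0].max().round(),a[:,1].max().round(),"knob top L R top",K.min(0).round(),K.max(0).round(),"| top foot",b.min(0).round(),b.max(0).round())
print("seen: scene foot 571 722 398; knob L628 R704 top 176; top foot R139 bottom 317")
```

```text
0.573 0.155 scene foot L,R,bottom 562.0 716.0 402.0 knob top L R top [622. 170.] [700. 220.] | top foot [ 41. 221.] [143. 323.]
0.573 0.159 scene foot L,R,bottom 568.0 722.0 403.0 knob top L R top [628. 171.] [706. 221.] | top foot [ 37. 221.] [139. 323.]
0.577 0.155 scene foot L,R,bottom 562.0 716.0 407.0 knob top L R top [621. 174.] [700. 225.] | top foot [ 41. 217.] [143. 319.]
0.577 0.159 scene foot L,R,bottom 567.0 722.0 407.0 knob top L R top [628. 175.] [706. 226.] | top foot [ 37. 217.] [139. 319.]
0.581 0.155 scene foot L,R,bottom 561.0 716.0 411.0 knob top L R top [621. 178.] [700. 229.] | top foot [ 41. 213.] [143. 315.]
0.581 0.159 scene foot L,R,bottom 567.0 722.0 412.0 knob top L R top [628. 179.] [706. 230.] | top foot [ 37. 213.] [139. 315.]
seen: scene foot 571 722 398; knob L628 R704 top 176; top foot R139 bottom 317
```

```bash
cat >> h.py <<'E'
def R(deg):
    c,s=np.cos(np.radians(deg)),np.sin(np.radians(deg)); return np.array([[s,0,c],[-c,0,s],[0,-1,0]])
def st(tag=""):
    s=r.get_state(); print(tag,"t%.1f"%s["time_s"],"p",np.round(s["eef_pos"],4),"F",np.round(s["wrist_force"],1),"M",np.round(s["ft_torque"],2),"w %.4f"%s["gripper_width"],"j6 %.0f"%s["joint_positions"][5]); return s
E
python3 - <<'E'
from h import *
c=[.577,.159]
for a in(-180,-135,-90,-45,0,45,90,135,180):
    q=r.ik([*c,.105],R(a)); print(a,None if q is None else np.round(q,1))
q=r.ik([*c,.20],R(0)); print(np.round(q,1))
r.move_ptp([*c,.20],R(0)); st()
r.move_linear([*c,.105],velocity=.1,threshold=5); st("down")
r.grab(3); st("gripx"); r.release(); st()
r.move_ptp([*c,.105],R(90)); r.grab(3); st("gripy"); r.release(); st()
E
```

```text
-180 [  13.     0.2  100.    -0.    79.8 -167. ]
-135 [ 13.    0.2 100.    0.   79.8 148. ]
-90 [ 13.    0.2 100.   -0.   79.8 103. ]
-45 [ 13.    0.2 100.   -0.   79.8  58. ]
0 [ 13.    0.2 100.   -0.   79.8  13. ]
45 [ 13.    0.2 100.   -0.   79.8 -32. ]
90 [ 13.    0.2 100.   -0.   79.8 -77. ]
135 [  13.     0.2  100.    -0.    79.8 -122. ]
180 [  13.     0.2  100.    -0.    79.8 -167. ]
[13.  -2.6 93.8 -0.  88.8 13. ]
 t3.0 p [0.5772 0.1584 0.2   ] F [0.3 0.3 0.1] M [-0.01 -0.14 -0.05] w 0.9969 j6 13
down t4.1 p [0.5774 0.1591 0.1058] F [ 0.4 -1.  -0.2] M [-0.06 -0.06 -0.01] w 1.0028 j6 13
gripx t4.9 p [0.577 0.159 0.105] F [-0.2 -0.4  0.5] M [-0.03 -0.03  0.01] w 0.5132 j6 13
 t5.8 p [0.577 0.159 0.105] F [ 0.7 -0.6 -0.6] M [-0.04 -0.1   0.01] w 0.9984 j6 13
gripy t8.0 p [0.577 0.159 0.105] F [-0.3 -0.2  0.6] M [-0.   -0.17  0.01] w 0.5167 j6 -77
 t8.8 p [0.577 0.159 0.105] F [-0.3  0.5 -0.1] M [ 0.07 -0.16 -0.01] w 1.0027 j6 -77
```

```bash
cat >> h.py <<'E'
CX=[.577,.159]
def pose(z,j6):
    q=np.array(r.ik([*CX,z],R(0))); q[5]=j6; return q
def turn(z0,j0,deg,n):   # counter-clockwise from above, following the thread
    for k in range(1,n+1):
        d=deg*k/n; r.goto_joints(pose(z0+.010*d/360,j0-d)); s=st(f"turn {d:.0f}")
        if np.linalg.norm(s["wrist_force"])>15: print("FORCE"); break
E
python3 - <<'E'
from h import *
r.goto_joints(pose(.105,165)); r.grab(20); st("grip")
turn(.105,165,330,6)
cv2.imwrite("pics/t1.png",np.hstack([cv2.resize(r.grab_frame(n)[a:a+100,b:b+100],(390,390)) for n,a,b in(("top",110,140),("scene",150,280))]))
E
```

```text
grip t13.1 p [0.577 0.159 0.105] F [-0.9 -1.1 -0.5] M [ 0.11  0.   -0.01] w 0.5120 j6 165
turn 55 t14.0 p [0.577  0.159  0.1064] F [-0.5 -0.2 -1.5] M [ 0.02  0.02 -0.04] w 0.5087 j6 110
turn 110 t14.9 p [0.577 0.159 0.108] F [ 0.1  0.4 -2.2] M [-0.02  0.   -0.03] w 0.5110 j6 55
turn 165 t15.9 p [0.577  0.159  0.1096] F [ 0.7  0.7 -2.4] M [-0.02 -0.11 -0.03] w 0.5115 j6 0
turn 220 t16.8 p [0.577  0.159  0.1111] F [ 0.7  0.2 -0.9] M [ 0.04 -0.14 -0.04] w 0.5127 j6 -55
turn 275 t17.7 p [0.577  0.159  0.1126] F [-0.2 -0.1 -0.8] M [ 0.07 -0.17 -0.03] w 0.5122 j6 -110
turn 330 t18.6 p [0.577  0.159  0.1141] F [ 0.4 -0.2 -2.3] M [ 0.09 -0.02 -0.02] w 0.5133 j6 -165
```

View pics/t1.png

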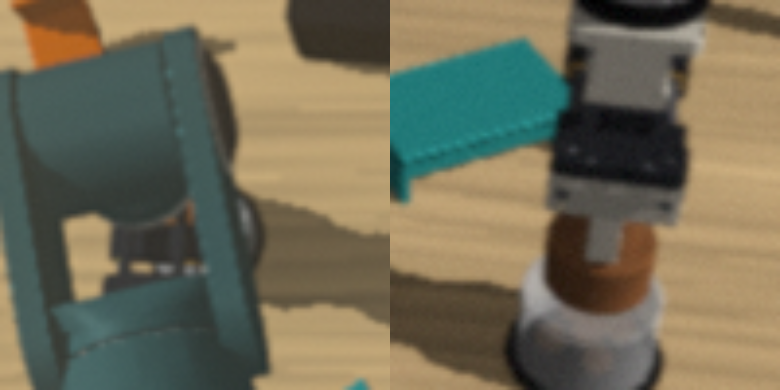

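The scene half shows the fingers on the knob (around 600,240) with the cap raised on the neck; forces stayed small. Now the second grip.

Run:
```python
from h import *
z=.105+.010*330/360
r.release(); r.goto_joints(pose(z,165)); r.grab(20); st("grip")
turn(z,165,245,5)
s=r.get_state(); p=np.array(s["eef_pos"]); 
print("blocked",r.move_linear([*CX,p[2]+.005],velocity=.02,threshold=5)); st("lift5")
```

```text
grip t25.1 p [0.577  0.159  0.1142] F [-0.9  0.1  0.6] M [ 0.07 -0.06  0.03] w 0.5181 j6 165
turn 49 t25.9 p [0.577  0.159  0.1155] F [-0.5 -0.7  0. ] M [-0.06  0.01 -0.01] w 0.5104 j6 116
turn 98 t26.8 p [0.577  0.159  0.1169] F [-0.9 -0.7  1.2] M [-0.15  0.01  0.03] w 0.5119 j6 67
turn 147 t27.6 p [0.5771 0.159  0.1183] F [ 1.  -0.1  1. ] M [-0.2  -0.16  0.03] w 0.5109 j6 18
turn 196 t28.4 p [0.577  0.1591 0.1196] F [ 0.3 -1.1  1. ] M [-0.09 -0.15 -0.01] w 0.5139 j6 -31
turn 245 t29.3 p [0.577 0.159 0.121] F [-0.2 -0.7  1.4] M [-0.12 -0.16  0.04] w 0.5134 j6 -80
blocked False
lift5 t29.7 p [0.577 0.159 0.126] F [-0.2  0.8 -1.2] M [ 0.05 -0.13 -0.04] w 0.5116 j6 -80
```

Run:
```python
from h import *
print(r.move_linear([*CX,.225],velocity=.08,threshold=8)); st("up")
D=[.525,-.222]
r.move_ptp([*D,.225],R(21.4)); st("over")
cv2.imwrite("pics/o1.png",cv2.resize(r.grab_frame("scene")[110:260,140:360],None,fx=3.5,fy=3.5,interpolation=cv2.INTER_CUBIC))
```

```text
False
up t31.1 p [0.5768 0.159  0.2243] F [-0.4  0.4 -1.1] M [ 0.05 -0.14 -0.  ] w 0.5108 j6 -80
over t32.5 p [ 0.5254 -0.2212  0.225 ] F [ 0.2  0.2 -1.8] M [-0.03 -0.13  0.03] w 0.5128 j6 -47
```

View pics/o1.png

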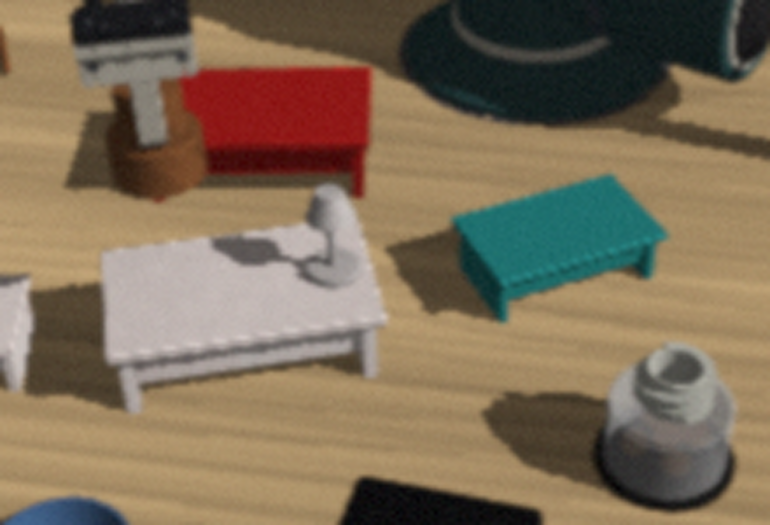

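The cap hangs upright in the gripper at (155,150), the jar is open at (675,370), and the lamp stands at (335,235). Now I'll lower it until it touches, expecting contact at TCP z ≈ 0.1105.

Run:
```python
from h import *
D=[.525,-.222]
r.move_linear([*D,.120],velocity=.08,threshold=8); st("near")
print(r.move_linear([*D,.106],velocity=.01,threshold=3)); s=st("touch")
```

```text
near t34.0 p [ 0.5252 -0.2221  0.1205] F [ 0.3  0.1 -1.6] M [-0.04 -0.13  0.01] w 0.5134 j6 -47
True
touch t34.9 p [ 0.5249 -0.2219  0.1115] F [-0.7  1.3  5.2] M [ 0.1  -0.08  0.04] w 0.5093 j6 -47
```

Contact came at 0.1115, within 1 mm of what I expected. Now release, retreat and check.

Run:
```python
from h import *
D=[.525,-.222]
r.release(); st("rel"); r.move_linear([*D,.25],velocity=.15); 
r.move_ptp([.38,-.50,.30],R(-53)); r.hold(.3); st("away")
im={n:r.grab_frame(n) for n in C}
a=cv2.resize(im["scene"][100:320,130:430],None,fx=1.9,fy=1.9,interpolation=cv2.INTER_CUBIC); b=cv2.resize(im["top"][70:290,140:410],None,fx=1.9,fy=1.9,interpolation=cv2.INTER_CUBIC)
cv2.imwrite("pics/f.png",cv2.resize(np.hstack([a[:,:],b[:418]]),(798,308)))
for n in im: cv2.imwrite(f"pics/{n}1.png",im[n])
print(find_cap(D,.07,im))
```

```text
rel t35.8 p [ 0.5246 -0.2218  0.1109] F [-0.1  0.   0.1] M [-0.05 -0.1   0.  ] w 1.0013 j6 -47
away t38.4 p [ 0.3805 -0.4995  0.3   ] F [ 0.9 -0.2  0.2] M [-0.   -0.04  0.01] w 0.9988 j6 -2
{('scene',): (array([ 0.5187, -0.2239]), np.float64(324.2), [np.float64(949.0)]), ('top',): (array([ 0.526 , -0.2226]), np.float64(108.0), [np.float64(313.0)]), ('scene', 'top'): (array([ 0.5211, -0.2228]), np.float64(443.2), [np.float64(949.0), np.float64(313.0)])}
```

View pics/f.png

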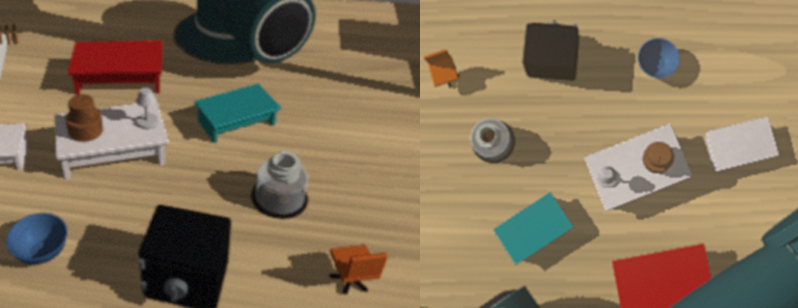

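The cap stands upright on the white desk at (85,118) in the left half and (658,157) in the right half, well inside the edges. The lamp, chair, bowl and safe have not moved, and the arm is clear. Handing in.

```bash
python3 -c "
from workcell import r
print(r.close_job())"
```

```text
the job is handed in; nothing more can be done
None
```

The job is done and handed in: the bead jar is open and its cap stands, open side down, on the clear part of the larger white desk. The arm was done at about 38 s of the 72 s allowed.

- **Unscrewing:** I turned the cap off in two grips, 330° and then 245°, rising with the thread. The wrist force stayed below about 3 N. A slow 5 mm test lift met no resistance before I lifted it clear.
- **Placing:** I lowered the cap until it touched the desk, at 5 N and within 1 mm of the expected height, then let go and moved the arm away.
- **Last checks:** The final pictures show the cap upright and wholly on the desk top. By eye, the lamp, chair, bowl and safe look unmoved.
- **Disagreements:** My two cameras disagreed by about 7 mm in x on the cap's position, both on the jar (0.573 against 0.5805 m) and on the desk (0.519 against 0.526 m). At the jar I used 0.577 m, and gentle grips in two directions confirmed it was centred. On the desk the top camera agrees with where I released it (0.525, −0.222), about 6 cm from the near end, so it is well clear of the edges by either figure. The scene camera's outline fit there was poor.

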